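# Cover the smoked-sausage pans with their own lids

## Task

The four steel pans of smoked sausage are packed and ready for the cold store: put each lid on the pan it fits (large round, small round, oblong, square), set down gently and not dropped, so that it sits flat on the rim all round. Keep the pans standing upright on the bench, and leave the salt shaker and the spice jar where they are.

Things in the scene. Friction and masses are not known exactly. Their poses are not given: they have to be found in the camera images.
- lid_round_large: The larger of two round stainless steel lids, 130 mm across. Lies handle up. Origin: centre of its underside, z up; plug 0-8 mm high, 18 mm inside the edge all round; cover plate 8-11 mm high. Central black knob: stem 16 mm thick to 26 mm, round head 32 mm across 26-50 mm above the origin; grip it at 38 mm. Any yaw fits. About 180 g.
- lid_round_small: The smaller of two round stainless steel lids, 100 mm across. Lies handle up. Origin: centre of its underside, z up; plug 0-8 mm high, 18 mm inside the edge all round; cover plate 8-11 mm high. Central black knob: stem 16 mm thick to 26 mm, round head 32 mm across 26-50 mm above the origin; grip it at 38 mm. Any yaw fits. About 120 g.
- lid_oblong: Oblong stainless steel lid, 150 mm (its x) by 92 mm (its y). Lies handle up. Origin: centre of its underside, z up; plug 0-8 mm high, 18 mm inside the edge all round; cover plate 8-11 mm high. Black bow handle over the centre along its x: bar 12 mm wide (y), 33-43 mm above the origin, 80 mm long on end posts; grip across y at 38 mm. About 190 g.
- lid_square: Square stainless steel lid, 110 by 110 mm. Lies handle up. Origin: centre of its underside, z up; plug 0-8 mm high, 18 mm inside the edge all round; cover plate 8-11 mm high. Black bow handle over the centre along its x: bar 12 mm wide (y), 33-43 mm above the origin, 64 mm long on end posts; grip across y at 38 mm. About 170 g.
- pan_round_large: The larger of two round stainless steel food pans, 130 mm across the rim, 65 mm high. Open, sausage inside below 46 mm. Origin: centre of its underside, z up. Flat rim 10 mm wide, mouth 110 mm across. Lid seated: cover plate flat on the rim, plug in the mouth (8 mm play each side), lid origin 57 mm above pan origin. Loose, about 0.75 kg.
- pan_round_small: The smaller of two round stainless steel food pans, 100 mm across the rim, 60 mm high. Open, sausage inside below 46 mm. Origin: centre of its underside, z up. Flat rim 10 mm wide, mouth 80 mm across. Lid seated: cover plate flat on the rim, plug in the mouth (8 mm play each side), lid origin 52 mm above pan origin. Loose, about 0.75 kg.
- pan_oblong: Oblong stainless steel food pan, 150 mm (its x) by 92 mm (its y) over the rim, 65 mm high. Open, sausage inside below 46 mm. Origin: centre of its underside, z up. Flat rim 10 mm wide, mouth 130 by 72 mm. Lid seated: cover plate flat on the rim, plug in the mouth (8 mm play each side), lid origin 57 mm above pan origin, x axes parallel, either way round. Loose, about 0.75 kg.
- pan_square: Square stainless steel food pan, 110 by 110 mm over the rim, 60 mm high. Open, sausage inside below 46 mm. Origin: centre of its underside, z up. Flat rim 10 mm wide, mouth 90 by 90 mm. Lid seated: cover plate flat on the rim, plug in the mouth (8 mm play each side), lid origin 52 mm above pan origin, in any of the four quarter turns. Loose, about 0.75 kg.
- salt_shaker: Bystander: steel salt shaker with a black collar and domed cap, 60 mm across, 87 mm high, standing at the right side of the work. Origin: centre of its underside.
- spice_jar: Bystander: brown spice jar with a dark screw cap, 64 mm across, 85 mm high, standing at the left side of the work. Origin: centre of its underside.
There are look-alikes about, which are no part of the job. What is shaped like the lid_oblong but pink is not meant.

How it is judged (in metres and radians):
At the end, for the whole second after the job is handed in: Each of the four lids lies flat on the rim of its own pan with its plug in the mouth: lid origin within 14 mm sideways of the pan's axis and its seat height within about 3 mm, lids and pans level within 0.05 rad, all pans standing on the bench, lids and pans at rest and lids released (horizontal distance between lid_round_large and pan_round_large below 0.014 m and z of lid_round_large in the frame of pan_round_large between 0.054 and 0.0605 m and angle between each of lid_round_large, pan_round_large, lid_round_small, pan_round_small, lid_oblong, pan_oblong, lid_square, pan_square's own z axis and vertical below 0.05 rad and height (world z) of each of pan_round_large, pan_round_small, pan_oblong, pan_square below 0.005 m and linear speed of each of lid_round_large, pan_round_large, lid_round_small, pan_round_small, lid_oblong, pan_oblong, lid_square, pan_square below 0.02 m/s and contact force between the fingers and lid_round_large below 0.05 N and horizontal distance between lid_round_small and pan_round_small below 0.014 m and z of lid_round_small in the frame of pan_round_small between 0.049 and 0.0555 m and contact force between the fingers and lid_round_small below 0.05 N and horizontal distance between lid_oblong and pan_oblong below 0.014 m and z of lid_oblong in the frame of pan_oblong between 0.054 and 0.0605 m and contact force between the fingers and lid_oblong below 0.05 N and horizontal distance between lid_square and pan_square below 0.014 m and z of lid_square in the frame of pan_square between 0.049 and 0.0555 m and contact force between the fingers and lid_square below 0.05 N); the robot touches nothing.
It fails at once if the salt shaker or the spice jar is moved by more than 30 mm or tipped (distance of any of salt_shaker, spice_jar from where it was at the start of the episode above 0.03 m or angle between any of salt_shaker, spice_jar's own z axis and vertical above 0.3 rad).
It fails at once if a lid is dropped or thrown (out of the fingers and faster than 0.6 m/s, a fall of about 18 mm) ((linear speed of lid_round_large above 0.6 m/s and contact force between the fingers and lid_round_large below 0.05 N) or (linear speed of lid_round_small above 0.6 m/s and contact force between the fingers and lid_round_small below 0.05 N) or (linear speed of lid_oblong above 0.6 m/s and contact force between the fingers and lid_oblong below 0.05 N) or (linear speed of lid_square above 0.6 m/s and contact force between the fingers and lid_square below 0.05 N)).
It fails at once if a pan is tipped by more than 0.3 rad (angle between any of pan_round_large, pan_round_small, pan_oblong, pan_square's own z axis and vertical above 0.3 rad).
It also fails if it takes over 99 s, if anything falls off the work surface, if the arm or the gripper's body presses on something with over 40 N, if the wrist force passes 120 N, or if a joint passes its speed limit or range.

## Robot

A 7-joint arm with a two-finger parallel gripper is mounted at the origin on the work surface. World frame = base frame: x ahead of the robot, y to its left, z up, the work surface at z = 0. Lengths are in mm, angles in rad, forces in N, time in s.
With the tool pointing down it reaches from about 400 to 875 mm from the base axis. Payload 19.3 kg.
Tool frame: the origin (TCP) lies at the very end of the fingers, on their centre line; the grasp point (between the pads) lies 19 mm behind it (grip_point_offset is the z of the grasp point in the tool frame, in mm); z points along the fingers, x is the direction in which the jaws open and shut, and the axes are right-handed (so a half turn about z gives the same grasp; the last joint's range is limited). The gripper opens to 85 mm and grips with 20 to 120 N. Pads are 22 mm wide; open, the fingers measure 114 mm over their backs; the gripper's body (76 mm by 85 mm) begins 54 mm behind the grasp point. The pads swing forward as they close: fully open they stand 13 mm farther back than shut.
Start: joints at [-1.377, 0.521, -0.036, 1.599, 0.021, 1.021, -0.113], TCP at [162.989, 603.365, 231.291] pointing down, gripper open.
Joint ranges: [-2.91, 2.91], [-0.3, 2.13], [-1.5, 1.42], [0.17, 2.43], [-1.26, 4.41], [0.16, 1.93], [-2.52, 2.52]. Speed limits (rad/s): [1.89, 1.89, 2.39, 2.39, 3.01, 3.01, 3.01].

## Interface

Orientations are given as a 3x3 rotation matrix whose columns are the frame's x, y, z axes.
In Python, from workcell import movep, movel, goto_joints, open_gripper, clamp, wait, inverse_kinematics, read_state, camera, PlanningError, finish_job, grip_point_offset gives the robot as it stands. Calls block until the motion is done:
- movep(position, orientation): joint-space move of the TCP to a pose.
- movel(position, frame=None, max_speed=150, guard=None): straight line of the TCP; frame=None keeps the orientation; max_speed is the mean speed in mm/s. With guard (N) it stops when the force on the tool has changed by that much, and returns True; else False.
- goto_joints(angles): joint-space move.
- open_gripper() and clamp(): open the fingers fully, or close them until they stop; the grip force is fixed at half the most.
- wait(seconds).
- inverse_kinematics(position, orientation): joint angles nearest the present ones, or None.
- read_state(): the state.
- camera(name): name is "side" or "top"; returns a dict with "image" (420x560x3 uint8, blue, green, red), "range_z" (420x560 float32, mm along the optical axis (not along the pixel's ray), 0 where there is no reading), "fx", "fy", "cx", "cy" (pixels), "dist_coeffs" ([k1, k2, p1, p2, k3] as OpenCV has them; the pictures are not rectified), "cam_to_world" (4x4, takes a point from camera to world coordinates). Camera axes: x right, y up, looking along -z (the intrinsics and any distortion apply to the point x, -y, -z); pixel columns grow to the right and rows downward; lengths in mm; the calibration is good to about 2 mm. A picture is of the moment at which its call begins.
A pose or a line that the arm cannot do raises PlanningError and nothing moves.
- finish_job(): hands the job in, once; it reports no verdict.
The state is a dict: "time": time; "qpos": joint angles; "qvel": joint speeds; "joint_efforts": joint torques, N m; "eef_pos": TCP position; "tool_rot": TCP orientation; "ft_force": force on the tool from outside, world axes, zero at the start; "torque": the same for the moment, N m; "finger_gap": finger opening in mm.
Only numpy, scipy, OpenCV 4.12 (cv2) and the standard library are available. Lean on these libraries where they do the work, as an engineer would, in place of code of your own. Each camera call takes 0.05 s, during which the arm holds its last target. There are 200 camera calls.

## Working session

There is one attempt and no reset: what is moved stays moved. The work goes in short steps, each a Python script; the robot and the scene stay as the last script left them, time stands still between calls to the robot, and variables do not carry over. Pictures are saved under pics/ and viewed, about 12 in all and at most 16, crops included, and the job is handed in when it is done.

```bash
ls; mkdir -p pics
python3 - <<'E'
from workcell import *
import cv2, numpy as np, pickle
s=read_state(); print(s['time'],s['eef_pos'],s['finger_gap'],s['tool_rot'],grip_point_offset)
for n in('top','side'):
    c=camera(n); pickle.dump(c,open(f'{n}0.pkl','wb')); cv2.imwrite(f'pics/{n}0.png',c['image'])
    print(n,c['fx'],c['cx'],c['cy'],c['dist_coeffs'],np.round(c['cam_to_world'],3).tolist())
E
```

```text
pics
0.0 [162.89711225 603.06840472 230.73616802] 85.39882293356436 [[ 2.60661295e-01  9.65430293e-01 -1.94397038e-04]
 [ 9.65429712e-01 -2.60661352e-01 -1.06327740e-03]
 [-1.07719201e-03  8.94785872e-05 -9.99999416e-01]] -18.700000000000003
top 427.9119073819588 278.3659531562115 214.54494696252917 [0.00213197 0.         0.         0.         0.        ] [[0.012, 0.99, -0.14, 284.123], [-1.0, 0.013, 0.003, 8.977], [0.005, 0.139, 0.99, 1158.164], [0.0, 0.0, 0.0, 1.0]]
side 410.06805632979626 279.5955500883375 213.47450165745593 [0.0434904 0.        0.        0.        0.       ] [[0.849, 0.413, -0.329, 24.595], [-0.528, 0.657, -0.538, -624.296], [-0.006, 0.631, 0.776, 957.744], [0.0, 0.0, 0.0, 1.0]]
```

View pics/top0.png

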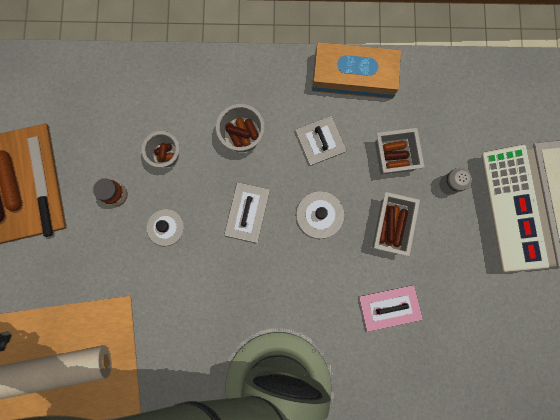

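View pics/side0.png

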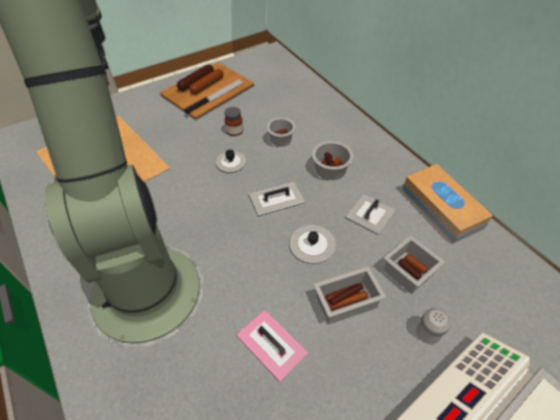

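Top view: the pans are small round (160,150), large round (241,129), square (400,151) and oblong (397,224). The lids are small round (165,227), oblong (247,212), square (320,140) and large round (320,215). The pink decoy is at (390,308), the jar at (110,192) and the shaker at (459,180). The side view agrees.

```bash
cat > see.py <<'E'
import cv2, numpy as np
SEED={'LRL':(320,215),'LRS':(165,227),'LO':(247,212),'LS':(320,140),'PRL':(241,129),'PRS':(160,150),'PO':(397,224),'PS':(400,151)}
SIZE={'RL':(130,130),'RS':(100,100),'O':(150,92),'S':(110,110)}
HP={'RL':65,'RS':60,'O':65,'S':60}
def K(c): return np.array([[c['fx'],0,c['cx']],[0,c['fy'],c['cy']],[0,0,1]])
def rays(c,px):
    u=cv2.undistortPoints(np.float64(px).reshape(-1,1,2),K(c),np.array(c['dist_coeffs'])).reshape(-1,2)
    return np.c_[u[:,0],-u[:,1],-np.ones(len(u))]
def cloud(c):
    h,w=c['range_z'].shape; v,u=np.mgrid[:h,:w]
    d=rays(c,np.c_[u.ravel(),v.ravel()])*c['range_z'].reshape(-1,1)
    T=np.array(c['cam_to_world']); return (d@T[:3,:3].T+T[:3,3]).reshape(h,w,3)
def toplane(c,px,z):
    T=np.array(c['cam_to_world']); d=rays(c,px)@T[:3,:3].T; o=T[:3,3]
    return (o+d*((z-o[2])/d[:,2])[:,None])[:,:2]
E
python3 - <<'E'
import pickle
from see import *
for n in('top','side'):
    c=pickle.load(open(n+'0.pkl','rb')); P=cloud(c)
    z=P[...,2]; v=np.clip(z*2.5+30,0,255).astype(np.uint8); cv2.imwrite(f'pics/z{n}.png',v)
    if n=='top':
        for k,(u,w) in SEED.items(): print(k,P[w,u].round(1), 'hsv',cv2.cvtColor(c['image'],cv2.COLOR_BGR2HSV)[w,u])
        b=z[250:290,200:350]; print('bench',np.median(b),b.std())
a=cv2.imread('pics/ztop.png');b=cv2.imread('pics/zside.png')
cv2.imwrite('pics/z.png',cv2.resize(np.vstack([a[70:360,60:500],b[70:400,150:590][:, :440] if b.shape[1]>=590 else cv2.copyMakeBorder(b[70:400,150:],0,0,0,30,0)]),None,fx=.95,fy=.95))
E
```

```text
LRL [ 440.1 -103.3   52.6] hsv [ 0 10 49]
LRS [403.3 298.8  53.4] hsv [165  11  45]
LO [446.5  87.8  46. ] hsv [120   5  47]
LS [ 654.8 -107.4   15.5] hsv [107  12 190]
PRL [672.8 109.1  45.6] hsv [  5 201  57]
PRS [612.5 325.6  41.5] hsv [ 10 215  71]
PO [ 422.9 -312.8   21. ] hsv [  8 154  38]
PS [ 623.6 -325.2   25.1] hsv [  5 161  54]
bench 1.1004262527527544 66.72862104913219
```

View pics/z.png

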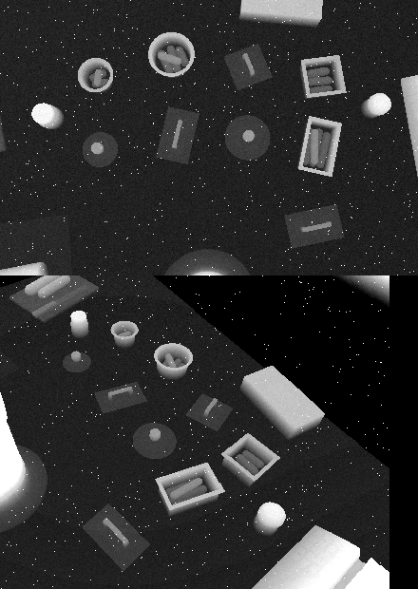

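The height map shows all the pan rims and lid plates clearly. I'll fit outlines from height bands and cast them onto the known planes.

```bash
cat >> see.py <<'E'
def seg(c,lo,hi,xy,r):
    z=cv2.medianBlur(cloud(c)[...,2].astype(np.float32),3)
    P=cloud(c); m=((z>lo)&(z<hi)&(np.hypot(P[...,0]-xy[0],P[...,1]-xy[1])<r)).astype(np.uint8)
    n,l,st,_=cv2.connectedComponentsWithStats(m,connectivity=8)
    if n<2: return None
    v,u=np.nonzero(l==1+np.argmax(st[1:,4])); return np.c_[u,v]
def fit(c,px,z,round_):
    q=toplane(c,px,z).astype(np.float32)
    if round_:
        h=cv2.convexHull(q)[:,0].astype(float)
        A=np.c_[2*h,np.ones(len(h))]; s=np.linalg.lstsq(A,(h**2).sum(1),rcond=None)[0]
        R=np.sqrt(s[2]+s[0]**2+s[1]**2); return s[0],s[1],2*R,2*R,0.
    (x,y),(w,h),a=cv2.minAreaRect(q)
    if w<h: w,h,a=h,w,a+90
    return x,y,w,h,np.deg2rad((a+90)%180-90)   # angle of the long side
def pan(c,k,xy): return fit(c,seg(c,HP[k]-7,HP[k]+7,xy,95),HP[k],k[0]=='R')
def lid(c,k,xy,base=0):
    p=seg(c,base+5.5,base+70,xy,95); h=seg(c,base+28,base+70,xy,60)
    return fit(c,p,base+11,k[0]=='R'), fit(c,h,base+(44 if k[0]=='R' else 43),k[0]=='R')
def seedxy(c,s): return toplane(c,[SEED[s]],30)[0]
E
python3 - <<'E'
import pickle
from see import *
f=lambda t:np.round(t,2).tolist()
ct=pickle.load(open('top0.pkl','rb')); 
for n in('top','side'):
    c=pickle.load(open(n+'0.pkl','rb')); print(n)
    for k in SIZE:
        print(k,SIZE[k],'pan',f(pan(c,k,seedxy(ct,'P'+k))),'lid',*map(f,lid(c,k,seedxy(ct,'L'+k))))
    P=cloud(c)
    for nm,px in (('salt',(459,180)),('jar',(108,192))):
        s=seg(c,60,100,toplane(ct,[px],85)[0],60); print(nm,toplane(c,s,85).mean(0).round())
E
```

```text
top
RL (130, 130) pan [672.45, 110.28, 128.56, 128.56, 0.0] lid [447.63, -107.0, 128.47, 128.47, 0.0] [447.68, -107.08, 31.78, 31.78, 0.0]
RS (100, 100) pan [610.98, 320.01, 98.3, 98.3, 0.0] lid [408.21, 309.96, 98.88, 98.88, 0.0] [408.15, 309.27, 32.56, 32.56, 0.0]
O (150, 92) pan [419.43, -299.86, 150.26, 92.56, -0.22] lid [451.99, 89.81, 150.69, 94.29, -0.21] [451.11, 90.81, 79.84, 13.05, -0.21]
S (110, 110) pan [616.44, -314.83, 110.83, 110.66, -1.43] lid [656.5, -109.06, 111.7, 111.5, -1.18] [654.45, -108.59, 65.85, 14.75, 0.41]
salt [ 533. -457.]
jar [493. 446.]
side
RL (130, 130) pan [671.13, 110.92, 128.34, 128.34, 0.0] lid [447.47, -106.77, 128.21, 128.21, 0.0] [444.33, -108.99, 37.52, 37.52, 0.0]
RS (100, 100) pan [609.56, 318.92, 97.87, 97.87, 0.0] lid [408.45, 311.76, 99.73, 99.73, 0.0] [407.83, 304.6, 41.72, 41.72, 0.0]
O (150, 92) pan [419.9, -298.94, 152.51, 92.85, -0.22] lid [450.81, 91.35, 151.04, 93.79, -0.21] [447.29, 85.66, 79.73, 23.29, -0.21]
S (110, 110) pan [616.27, -313.61, 112.84, 110.6, 0.15] lid [656.82, -107.73, 114.57, 109.39, 0.39] [650.05, -112.66, 74.18, 14.4, 0.4]
salt [ 527. -469.]
jar [489. 435.]
```

Both views agree to about 2 mm and the sizes match. I'll start with the oblong lid.

```bash
cat > pp.py <<'E'
from workcell import *
import numpy as np
UP=170
G=-grip_point_offset
def R(a): c,s=np.cos(a),np.sin(a); return np.array([[c,s,0],[s,-c,0],[0,0,-1.]])   # tool down, jaws along a
def plan(xy,z,angs):
    q0=np.array(read_state()['qpos']); best=None
    for a in angs:
        for b in (a,a+np.pi):
            q=inverse_kinematics([*xy,z],R(b))
            if q is None: continue
            d=np.abs(np.array(q)-q0).max()+ (5 if abs(q[6])>2.3 else 0)
            if best is None or d<best[0]: best=(d,b)
    return best[1]
def pick(xy,angs,dz=-1):
    a=plan(xy,UP,angs); movep([*xy,UP],R(a)); z=38-G+dz
    hit=movel([*xy,z],max_speed=120,guard=15); clamp(); s=read_state(); print('pick',hit,'gap',s['finger_gap'].__round__(1),'z',s['eef_pos'].round(1) if hasattr(s['eef_pos'],'round') else s['eef_pos'])
    zl=s['eef_pos'][2]; movel([*xy,UP],max_speed=120); s=read_state(); print('lifted gap',round(s['finger_gap'],1),'F',np.round(s['ft_force'],1),'t',round(s['time'],1)); return a,zl
def place(xy,a,zl,seat):
    b=plan(xy,UP,[a]); movep([*xy,UP],R(b))
    movel([*xy,zl+seat+8],max_speed=120)
    hit=movel([*xy,zl+seat-3],max_speed=20,guard=6); s=read_state(); print('place',hit,'z over seat',round(s['eef_pos'][2]-zl-seat,1),'F',np.round(s['ft_force'],1))
    return
def release():
    open_gripper(); p=np.array(read_state()['eef_pos']); p[2]=UP+20; movel(p,max_speed=150); print('t',round(read_state()['time'],1))
E
python3 - <<'E'
from pp import *
a,zl=pick((451.4,90.6),[-.213+np.pi/2])
np.save('s.npy',[a,zl])
E
```

```text
pick False gap 10.8 z [451.4  90.5  18.3]
lifted gap 11.0 F [ 0.1  0.4 -2.1] t 5.7
```

Run:
```python
from pp import *; import cv2
a,zl=np.load('s.npy')
place((419.7,-299.4),a-.007,zl,57)
c=camera('side'); cv2.imwrite('pics/p1.png',cv2.resize(c['image'][180:380,230:480],None,fx=2.4,fy=2.4))
```

```text
place True z over seat -0.0 F [-1.6  1.  11.4]
```

View pics/p1.png

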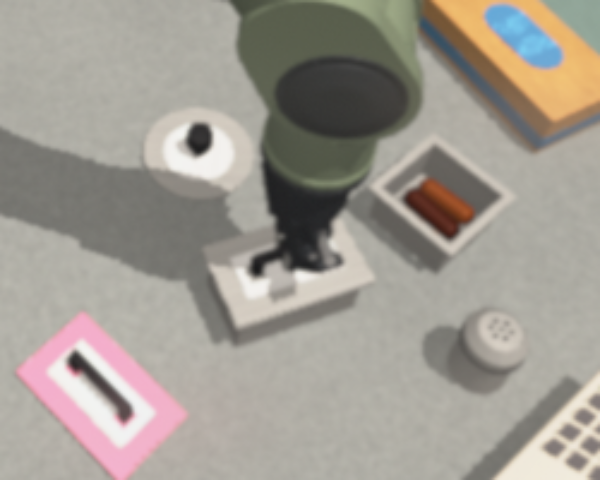

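The oblong lid sits squarely on its pan (about (290,270) in the crop), with contact exactly at seat height. I'll release it and do the square lid next, checking heights along the way.

Run:
```python
from pp import *
release()
a,zl=pick((656.2,-108.6),[.395+np.pi/2])
s=read_state()
if 9<s['finger_gap']<15: place((616.4,-314.2),a-.25,zl,52)
```

```text
t 10.2
pick False gap 10.9 z [ 656.3 -108.6   18.5]
lifted gap 10.9 F [-0.2 -0.4 -2.1] t 14.9
place True z over seat 0.0 F [-1.2  1.8  8.9]
```

Run:
```python
from pp import *
release()
Y=np.linspace(0,np.pi,8,endpoint=False)
a,zl=pick((447.5,-106.9),Y,dz=-2)
if 26<read_state()['finger_gap']<36:
    place((671.8,110.6),a,zl,57); print(read_state()['time'])
```

```text
t 18.7
pick False gap 30.8 z [ 447.6 -106.9   17.7]
lifted gap 30.2 F [-0.2 -0.3 -1.4] t 23.2
place True z over seat 0.1 F [-3.  -0.6  8.8]
25.6917
```

Run:
```python
from pp import *
release()
Y=np.linspace(0,np.pi,8,endpoint=False)
a,zl=pick((408.3,310.6),Y,dz=-2)
if 26<read_state()['finger_gap']<36:
    place((610.3,319.5),a,zl,52); print(read_state()['time'])
```

```text
t 27.2
pick False gap 30.4 z [408.4 310.6  17.7]
lifted gap 30.7 F [-0.8 -0.3 -1.3] t 31.8
place True z over seat 0.1 F [-1.2 -0.9  8.6]
34.0333
```

Run:
```python
from pp import *; import cv2
from see import *
release()
goto_joints([-1.377, 0.521, -0.036, 1.599, 0.021, 1.021, -0.113]); wait(.5)
f=lambda t:np.round(t,2).tolist()
PX={'RL':(671.8,110.6),'RS':(610.3,319.5),'O':(419.7,-299.4),'S':(616.4,-314.2)}
for n in('top','side'):
    c=camera(n); cv2.imwrite(f'pics/{n}9.png',c['image']); P=cloud(c)
    for k,xy in PX.items():
        h=HP[k]-8; pl=seg(c,h+4,h+18,xy,95); kn=seg(c,h+28,h+70,xy,60)
        q=P[pl[:,1],pl[:,0]]; A=np.c_[q[:,:2]-xy,np.ones(len(q))]
        for _ in range(3):
            s=np.linalg.lstsq(A,q[:,2],rcond=None)[0]; r=np.abs(q[:,2]-A@s); g=r<3; A,q=A[g],q[g]
        print(n,k,'plate',f(fit(c,pl,h+11,k[0]=='R')),'knob',f(fit(c,kn,h+44,k[0]=='R')),'tilt',f(s[:2]),'z-top',round(s[2]-h-11,1))
print(read_state()['time'])
```

```text
t 35.6
top RL plate [671.4, 110.34, 128.69, 128.69, 0.0] knob [670.75, 110.13, 33.83, 33.83, 0.0] tilt [-0.0, -0.0] z-top 1.9
top RS plate [610.21, 318.78, 99.1, 99.1, 0.0] knob [609.47, 317.24, 33.99, 33.99, 0.0] tilt [-0.01, -0.0] z-top 1.7
top O plate [419.63, -298.81, 151.07, 92.6, -0.22] knob [419.26, -296.04, 80.48, 15.12, -0.22] tilt [0.0, 0.01] z-top 1.1
top S plate [615.99, -314.08, 111.05, 110.56, 0.14] knob [613.16, -311.15, 64.94, 16.09, 0.13] tilt [0.0, 0.0] z-top 1.1
side RL plate [669.16, 109.56, 129.45, 129.45, 0.0] knob [665.01, 110.19, 42.44, 42.44, 0.0] tilt [-0.0, -0.0] z-top 1.0
side RS plate [608.68, 317.08, 98.82, 98.82, 0.0] knob [605.94, 314.03, 43.69, 43.69, 0.0] tilt [0.0, 0.0] z-top 1.3
side O plate [419.44, -299.11, 153.31, 94.71, -0.22] knob [415.85, -300.98, 82.4, 17.48, -0.21] tilt [-0.0, -0.0] z-top 1.3
side S plate [615.27, -313.48, 113.96, 112.27, 0.15] knob [610.84, -316.16, 70.89, 14.2, 0.15] tilt [-0.0, -0.0] z-top 1.5
38.175
```

View pics/side9.png

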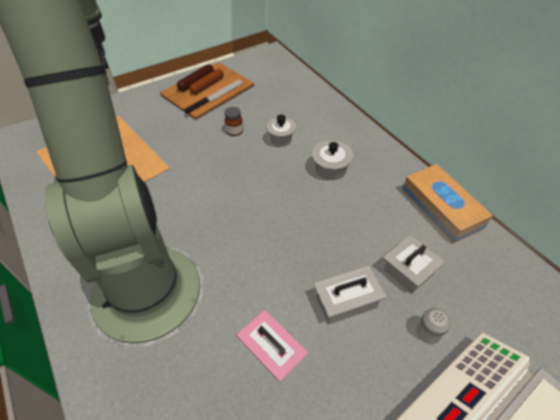

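View pics/top9.png

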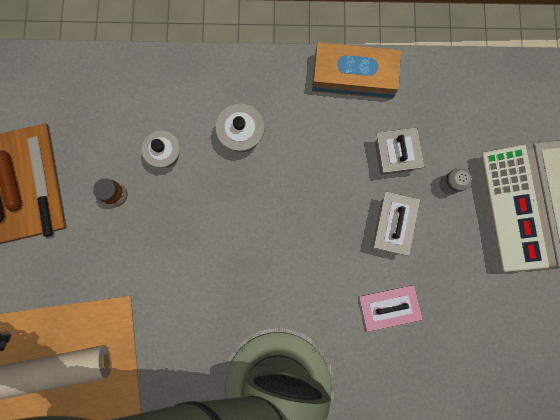

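Both views show all four lids flat on their pans: small round at top-view (160,148), large round (240,127), square (400,149), oblong (397,224). The jar and shaker have not moved.

```bash
python3 -c "
from workcell import *
print(finish_job())"
```

```text
the job is handed in; nothing more can be done
None
```

All four lids are on their matching pans, and I handed the job in at about 38 s of the 99 s limit. Each lid was lowered slowly under a force guard and touched the rim within 0.1 mm of its expected seat height before I opened the gripper.

My last checks, from both cameras after release:
- **Position:** the cover plates lie within about 3 mm of where I measured the pan centres at the start. The pans themselves could not be re-measured under the lids.
- **Level:** the fitted tilt of the plates was 0.01 rad or less.
- **Height:** the depth images put the plates 1–2 mm above nominal. The bench itself also reads about 1 mm high in the top view, so this looks like calibration bias rather than a lid sitting proud.
- **Handles:** the handle centres came out up to about 6 mm off the plate centres. The side view already showed this before the lids were moved, because the camera sees the handle's flank. I trusted the plate outlines instead.
- **Bystanders:** the jar, the shaker and the pink look-alike appear in the same place in the before and after pictures. I judged this by eye rather than measuring it.

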